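# Change the worn inserts of a shaft pallet and lock it

### The arm

A 6-joint arm with a two-finger parallel gripper is mounted at the origin on the work surface. World frame = base frame: x ahead of the robot, y to its left, z up, the work surface at z = 0. Lengths are in m, angles in rad, forces in N, time in s.
With the tool pointing down it reaches from about 0.375 to 0.975 m from the base axis. Payload 3.8 kg.
Tool frame: the origin (TCP) lies between the finger pads; the fingertips stand 8 mm ahead of it and the grasp point (between the pads) lies 11 mm behind it (tcp_to_tips is the distance from the TCP to the fingertips, in m); z points along the fingers, y is the line along which they close (so a half turn about z gives the same grasp; the last joint's range is limited). The gripper opens to 85 mm and grips with 20 to 120 N. Pads are 22 mm wide; open, the fingers measure 114 mm over their backs; the gripper's body (76 mm by 85 mm) begins 54 mm behind the grasp point. The pads swing forward as they close: fully open they stand 13 mm farther back than shut.
Start: joints at [-1.145, 0.264, 1.604, -0, 1.274, -0.037], TCP at [0.301, -0.604, 0.239] pointing down, gripper open.
Joint ranges: [-2.63, 2.63], [-0.94, 2.18], [0.31, 2.57], [-1.31, 4.45], [0, 2.66], [-2.55, 2.55]. Speed limits (rad/s): [2.57, 2.57, 3.14, 3.14, 3.14, 3.14].

### API

Orientations are given as a rotation vector (axis times angle).
In Python, from workcell import * gives the robot as it stands.
- The arm moves only by the tool move_arm, never from a script. Its argument "series" is one flat list of numbers, 7 for each row, row after row: the finger opening in cm, from 0 to 8.54, then the shift along the tool's x, y, z in cm, then the turn, a rotation vector about the tool's x, y, z in degrees. A call has 1 to 5 rows; each row shifts and turns the commanded pose from where the row before left it, along the tool's axes as they then stand; what a row does not reach is not made up. A row lasts 1/8 s, in which the tool goes at most 62.5 mm and 10.7 degrees, less where a joint would pass 70% of its speed; a pose out of reach is approached as far as the arm can. A call is refused whole if a number of a shift passes 6.25 or a number of a turn 10.7, either way. A call with a gripper value outside its range is refused whole. The fingers move at their own pace and stop on an object; "grip_force" is the grip in N (left out, the last holds). Time passes only in rows, so rows that do not move let the fingers close. It gives the time, the measured TCP pose, the force, the opening and the grip force at its end, in the units of the state.
- read_state(): the state, without advancing time (a new reading comes with each control period).
- read_camera(name): name is "scene" or "top" or "wrist"; returns the picture (384x512x3 uint8, red, green, blue); there is no depth.
- calibration(name): a dict with "camera_matrix" (3x3 intrinsics, pixels), "k1" (the pictures are not rectified: a ray, as slopes to the right and down, at radius r is drawn at 1 + k1 r^2 times it, then the intrinsics apply), "rvec" (rotation vector, rad) and "tvec" (3), from world to camera coordinates, as OpenCV has them. Camera axes: x right, y down, z forward; pixel columns grow to the right and rows downward; lengths in m; the calibration is good to about 2 mm. A picture is of the moment at which its call begins: read the wrist's pose just before it. calibration takes no time and is no camera call; for the wrist camera it gives the pose at the moment of the call.
- finish_job(): hands the job in; it is judged then, once.
The state is a dict: "time": time; "q": joint angles; "joint_vel": joint speeds; "joint_torque": joint torques, N m; "tool_pos": TCP position; "tcp_rot": TCP orientation; "wrist_force": force on the tool from outside, world axes, zero at the start; "torque": the same for the moment, N m; "width": opening from 0.0 (shut) to 1.0 (fully open); "grip_force": force on a finger pad.
Only numpy, scipy, OpenCV 4.12 (cv2) and the standard library are available. Lean on these libraries where they do the work, as an engineer would, in place of code of your own. Each camera call takes 0.05 s, during which the arm holds its last target. There are 200 camera calls.

### The job

Change over the blue shaft pallet: lift every worn black insert out and put it in the red scrap bin, and press every yellow insert on the bench fully home into a pallet pocket of its own, its base flush with the pallet's top. Only when all that is done, pull the orange knob of the locking slide out to its stop so that its teeth lock the inserts, and leave it there. Leave the shafts, bottle and tools where they are.

Things in the scene. Friction and masses are not known exactly. Their poses are not given: they have to be found in the camera images.
- new0: Yellow (new) insert: base block 70 x 50 x 22 mm (x, y, z), on it a central upright grip rib 36 x 20 x 32 mm (top 54 mm above the underside); 0.18 kg. Origin: centre of its underside; x along the 70 mm side, z up. Either way round is the same. None if absent in this run.
- new1: Yellow (new) insert: base block 70 x 50 x 22 mm (x, y, z), on it a central upright grip rib 36 x 20 x 32 mm (top 54 mm above the underside); 0.18 kg. Origin: centre of its underside; x along the 70 mm side, z up. Either way round is the same. None if absent in this run.
- new2: Yellow (new) insert: base block 70 x 50 x 22 mm (x, y, z), on it a central upright grip rib 36 x 20 x 32 mm (top 54 mm above the underside); 0.18 kg. Origin: centre of its underside; x along the 70 mm side, z up. Either way round is the same. None if absent in this run.
- new3: Yellow (new) insert: base block 70 x 50 x 22 mm (x, y, z), on it a central upright grip rib 36 x 20 x 32 mm (top 54 mm above the underside); 0.18 kg. Origin: centre of its underside; x along the 70 mm side, z up. Either way round is the same. None if absent in this run.
- worn0: Black (worn) insert, stands proud in a pocket at the start: base block 70 x 50 x 22 mm (x, y, z), on it a central upright grip rib 36 x 20 x 32 mm (top 54 mm above the underside); 0.18 kg. Origin: centre of its underside; x along the 70 mm side, z up. Either way round is the same. None if absent in this run.
- worn1: Black (worn) insert, stands proud in a pocket at the start: base block 70 x 50 x 22 mm (x, y, z), on it a central upright grip rib 36 x 20 x 32 mm (top 54 mm above the underside); 0.18 kg. Origin: centre of its underside; x along the 70 mm side, z up. Either way round is the same. None if absent in this run.
- worn2: Black (worn) insert, stands proud in a pocket at the start: base block 70 x 50 x 22 mm (x, y, z), on it a central upright grip rib 36 x 20 x 32 mm (top 54 mm above the underside); 0.18 kg. Origin: centre of its underside; x along the 70 mm side, z up. Either way round is the same. None if absent in this run.
- worn3: Black (worn) insert, stands proud in a pocket at the start: base block 70 x 50 x 22 mm (x, y, z), on it a central upright grip rib 36 x 20 x 32 mm (top 54 mm above the underside); 0.18 kg. Origin: centre of its underside; x along the 70 mm side, z up. Either way round is the same. None if absent in this run.
- pallet: Blue pallet, fixed, 150 x 360 x 30 mm (x, y, z), origin under its centre. Four open pockets 78 (x) x 58 (y) mm, 22 mm deep, at y = -123, -41, 41, 123 mm. In each a rest pad starts 10 mm above the floor, so an insert merely laid in stands 10 mm proud; a push of about 8 N slides pad and insert down for good: then the top of the 22 mm base is flush with the pallet's top.
- pocket0 (a point): Centre of pocket 0's mouth, level with the pallet's top (pallet frame y = -123 mm); axes as the pallet's.
- pocket1 (a point): Centre of pocket 1's mouth, level with the pallet's top (pallet frame y = -41 mm); axes as the pallet's.
- pocket2 (a point): Centre of pocket 2's mouth, level with the pallet's top (pallet frame y = 41 mm); axes as the pallet's.
- pocket3 (a point): Centre of pocket 3's mouth, level with the pallet's top (pallet frame y = 123 mm); axes as the pallet's.
- lockslide (a joint): Steel locking slide on the pallet's -x edge: 0 = in, 0.035 m = out at its stop (along pallet +y). Lightly sprung, stiff runner: 6 N pulls it, it stays where left. 33 to 41 mm above the table: bar at pallet x = -68 to -48 mm; 16 mm wide teeth reach to x = -26 mm, each 41 mm on the -y side of a pocket centre when in. Teeth pass over flush inserts only.
- knob_top (a point): Top centre of the slide's orange upright knob, a cylinder 24 mm in diameter and 40 mm high (48 to 88 mm above the table), at the pallet's +y end; moves with the slide. Axes as the pallet's.
- scrapbin: Red open bin, fixed, 170 x 150 x 50 mm (x, y, z), walls 4 mm; origin at the centre of its underside.
- shaft_a: Bystander: splined steel shaft standing upright, foot 42 mm in diameter, 110 mm high; origin at the centre of its foot.
- shaft_b: Bystander: splined steel shaft standing upright, foot 42 mm in diameter, 100 mm high; origin at the centre of its foot.
- shaft_c: Bystander: splined steel shaft standing upright, foot 42 mm in diameter, 110 mm high; origin at the centre of its foot.
- spray: Bystander: white bottle with a blue cap, 56 mm in diameter, 150 mm high; origin at the centre of its foot.
- wrench: Bystander: wrench lying flat, 170 mm long; origin under its middle.
- driver: Bystander: screwdriver lying flat, 180 mm long; origin under its middle.

How it is judged:
By the outcome, as a careful person would: the job done as asked, in the order asked, and still so for the second after the job is handed in, with the robot touching nothing.
Of new0, new1, new2, new3 only 3 to 4 are there at a start; the rules pass over those that are not, and their reading is None.
Of worn0, worn1, worn2, worn3 only 1 to 2 are there at a start; the rules pass over those that are not, and their reading is None.
At some moment in a run one of new0, new1, new2, new3 may be knocked a few centimetres aside while the robot is not near it.
Once in a run the grip may slacken for a moment while it holds something.
It also fails if it takes over 210 s, if anything falls off the work surface, if the arm or the gripper's body presses on something with over 40 N, if the wrist force passes 120 N, or if a joint passes its speed limit or range.

## Working session

There is one attempt and no reset: what is moved stays moved. The work goes in short steps, Python scripts to look and compute and a tool call to move; the robot and the scene stay as the last step left them, time stands still between calls to the robot, and variables do not carry over. Pictures are saved under pics/ and viewed, at most 14 in all, crops included, and the job is handed in when it is done.

Besides the shell and the picture viewer there is one more tool, called after "Request:" as name(argument=value, ...) on one line, values as JSON. move_arm: Moves the arm, as the interface text tells. Its arguments: {"type":"object","properties":{"series":{"type":"array"},"grip_force":{"type":"number"}},"required":["series"]}

```bash
ls; mkdir -p pics; python3 - <<'E'
from workcell import *
import cv2,numpy as np
for n in ("top","scene"):
    im=read_camera(n); cv2.imwrite(f"pics/{n}0.png",cv2.cvtColor(im,cv2.COLOR_RGB2BGR))
    c=calibration(n); print(n,c)
s=read_state(); print(s['time'],s['tool_pos'],s['tcp_rot'],s['width'])
E
```

```text
pics
top {'camera_matrix': array([[364.0156841 ,   0.        , 251.61648159],
       [  0.        , 364.0156841 , 194.22094323],
       [  0.        ,   0.        ,   1.        ]]), 'k1': 0.004708783649170735, 'rvec': array([ 2.15400414, -2.11218478,  0.18484619]), 'tvec': array([-0.08781077,  0.54695842,  1.21932494])}
scene {'camera_matrix': array([[361.88879228,   0.        , 256.112684  ],
       [  0.        , 361.88879228, 192.04403635],
       [  0.        ,   0.        ,   1.        ]]), 'k1': -0.10475685303449463, 'rvec': array([ 0.80805484,  2.46902483, -1.2126604 ]), 'tvec': array([ 0.46983219, -0.08780818,  1.2283298 ])}
0.1 [ 0.30108713 -0.60341435  0.238064  ] [-3.05592760e+00 -7.19977700e-01  6.29591045e-04] 0.9990105699840082
```

View pics/top0.png

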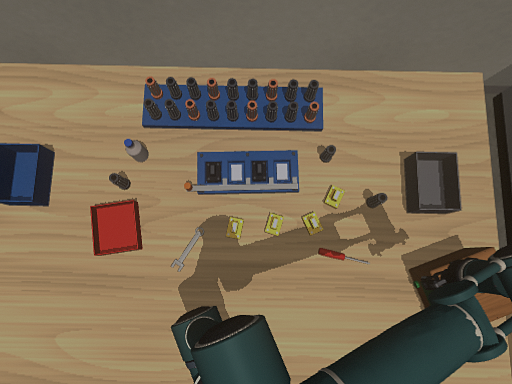

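View pics/scene0.png

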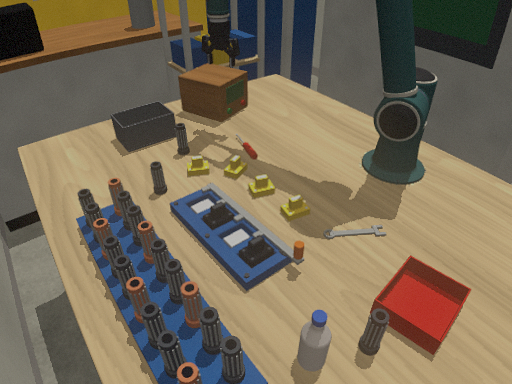

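The top view shows the pallet at (248,172) with black inserts in pockets 3 (213,172) and 1 (260,172). The white pads at (236,172) and (282,172) are the empty pockets. The yellow inserts are at (235,227), (273,223), (312,222) and (333,196), the bin at (117,227) and the knob at (188,185). The scene view agrees with this.

```bash
cat > h.py <<'E'
from workcell import *
import cv2, numpy as np
from scipy.spatial.transform import Rotation as R
def ray(uv,c,z):
    "pixels -> world points on plane z"
    uv=np.atleast_2d(uv).astype(float); K=c['camera_matrix']
    d=(uv-[K[0,2],K[1,2]])/[K[0,0],K[1,1]]; s=d.copy()
    for _ in range(10): s=d/(1+c['k1']*(s**2).sum(1,keepdims=True))
    Rm=R.from_rotvec(c['rvec']).as_matrix(); o=-Rm.T@c['tvec']
    w=np.c_[s,np.ones(len(s))]@Rm
    return o+w*((z-o[2])/w[:,2])[:,None]
def proj(P,c):
    p=np.atleast_2d(P)@R.from_rotvec(c['rvec']).as_matrix().T+c['tvec']; s=p[:,:2]/p[:,2:]
    s=s*(1+c['k1']*(s**2).sum(1,keepdims=True)); K=c['camera_matrix']
    return s*[K[0,0],K[1,1]]+[K[0,2],K[1,2]]
RNG=dict(yellow=((22,120,90),(34,255,255)),red=((0,150,90),(6,255,255)),blue=((105,120,50),(120,255,255)),orange=((7,170,120),(16,255,255)))
def mask(im,col):
    return cv2.inRange(cv2.cvtColor(im,cv2.COLOR_RGB2HSV),*[np.array(x) for x in RNG[col]])
def blobs(m,amin=40):
    cs,_=cv2.findContours(m,cv2.RETR_EXTERNAL,cv2.CHAIN_APPROX_NONE)
    return [k for k in cs if cv2.contourArea(k)>amin]
def rect(pts):
    "world pts -> centre, (long,short), yaw of long side deg"
    (x,y),(w,h),a=cv2.minAreaRect((pts[:,:2]*1000).astype(np.float32))
    if w<h: w,h,a=h,w,a+90
    return np.round([x,y,w,h,(a+90)%180-90],1)
def pose():
    s=read_state(); return s['time'],s['tool_pos'],R.from_rotvec(s['tcp_rot']),s
def go(x,y,z,yaw=None):
    "shift in tool axes (cm) and turn (deg) to a downward tool with TCP x,y,z; yaw = world angle of tool y (closing line)"
    t,p,r,s=pose(); d=r.inv().apply(np.array([x,y,z])-p)*100
    out=[np.round(d,2)]
    if yaw is not None:
        best=None
        for k in (0,180):
            a=np.radians(yaw+k); Y=np.array([np.cos(a),np.sin(a),0]); Z=np.array([0,0,-1.]); X=np.cross(Y,Z)
            v=np.degrees((r.inv()*R.from_matrix(np.c_[X,Y,Z])).as_rotvec())
            if best is None or np.linalg.norm(v)<np.linalg.norm(best): best=v
        out.append(np.round(best,1))
    print('shift cm',out[0],'turn deg',out[1] if yaw is not None else '','now',np.round(p*1000,1),'q6',round(s['q'][5],2),'t',round(t,2),'F',np.round(s['wrist_force'],1),'w',round(s['width'],3))
E
python3 - <<'E'
from h import *
im=read_camera('top');c=calibration('top')
for col,z in (('yellow',.022),('red',.05),('blue',.03),('orange',.068)):
    for k in blobs(mask(im,col)): print(col,cv2.boundingRect(k),rect(ray(k[:,0],c,z)))
w=calibration('wrist');print(w); r=pose(); print(R.from_rotvec(r[3]['tcp_rot']).as_matrix().round(3)); Rm=R.from_rotvec(w['rvec']).as_matrix(); print('cam in tool',r[2].inv().apply(-Rm.T@w['tvec']-r[1]), 'cam axes in tool', (r[2].as_matrix().T@Rm.T).round(3))
E
```

```text
yellow (229, 217, 15, 19) [439.8 -20.3  60.9  49.5 -10.7]
yellow (265, 213, 19, 23) [ 450.  -157.3   71.7   49.8  -16.3]
yellow (302, 212, 19, 16) [ 463.1 -287.9   55.2   49.2   23.9]
yellow (325, 185, 20, 23) [ 552.6 -371.    70.1   50.   -26.1]
red (320, 249, 25, 11) [ 348.9 -351.6   84.2   21.2   77.1]
red (90, 200, 48, 56) [425.1 391.6 170.6 149.7   9.7]
blue (198, 151, 101, 42) [634.  -61.8 355.  149.9 -87.6]
blue (0, 144, 39, 58) [614.4 759.1 207.4 138.3   1.2]
blue (142, 84, 181, 45) [879.1  -1.5 658.1 159.8  90. ]
{'camera_matrix': array([[288.93330251,   0.        , 261.29614079],
       [  0.        , 288.93330251, 192.87085525],
       [  0.        ,   0.        ,   1.        ]]), 'k1': -0.07077080682753151, 'rvec': array([-2.47211674,  1.52675893,  0.20763873]), 'tvec': array([-0.67399877, -0.0355431 ,  0.37675107])}
[[ 0.895  0.446 -0.001]
 [ 0.446 -0.895  0.002]
 [ 0.    -0.002 -1.   ]]
cam in tool [ 0.06695504 -0.00053199 -0.13393812] cam axes in tool [[ 0.001 -0.964 -0.266]
 [ 1.     0.001  0.001]
 [-0.001 -0.266  0.964]]
```

```bash
python3 -c "
from h import *
go(.62,-.08,.27,-87.6)"
```

```text
shift cm [ 51.91 -32.61  -3.11] turn deg [-0.1  0.  24.1] now [ 301.1 -603.5  238.3] q6 -0.04 t 0.15 F [-0.1  0.5 -0.1] w 0.998
```

Request:
move_arm(series=[8.5,5.2,-3.26,-0.3,0,0,0,8.5,5.2,-3.26,-0.3,0,0,0,8.5,5.2,-3.26,-0.3,0,0,0,8.5,5.2,-3.26,-0.3,0,0,0,8.5,5.2,-3.26,-0.3,0,0,0])

```text
time: 0.78
tool_pos: [0.4618, -0.3402, 0.2541]
tcp_rot: [-3.058, -0.72, 0.0]
wrist_force: [1.1, -0.8, 0.1]
width: 0.991
grip_force: 0.0
```

Request:
move_arm(series=[8.5,5.2,-3.26,-0.3,0,0,0,8.5,5.2,-3.26,-0.3,0,0,0,8.5,5.2,-3.26,-0.3,0,0,0,8.5,5.2,-3.26,-0.3,0,0,0,8.5,5.2,-3.26,-0.3,0,0,0])

```text
time: 1.4
tool_pos: [0.6217, -0.0783, 0.2691]
tcp_rot: [3.058, 0.721, -0.0]
wrist_force: [1.3, -0.4, 0.1]
width: 0.993
grip_force: 0.0
```

Request:
move_arm(series=[8.5,0,0,0,0,0,8,8.5,0,0,0,0,0,8,8.5,0,0,0,0,0,8,8.5,0,0,0,0,0,0])

```text
time: 1.9
tool_pos: [0.6209, -0.08, 0.2688]
tcp_rot: [-3.141, -0.072, 0.001]
wrist_force: [-0.6, -0.4, 0.3]
width: 0.996
grip_force: 0.0
```

```bash
python3 - <<'E'
from h import *
go(.62,-.08,.27,-87.6)
c=calibration('wrist'); im=read_camera('wrist'); cv2.imwrite('pics/w1.png',cv2.cvtColor(im,cv2.COLOR_RGB2BGR))
for col,z in (('yellow',.022),('blue',.03),('orange',.088),('red',.05)):
    for k in blobs(mask(im,col)): print(col,cv2.boundingRect(k),rect(ray(k[:,0],c,z)))
E
```

```text
shift cm [-0.09  0.   -0.12] turn deg [-0.   0.   0.2] now [620.9 -80.  268.8] q6 1.36 t 1.9 F [-0.6 -0.4  0.3] w 0.996
yellow (196, 256, 40, 54) [435.6 -18.5  89.8  50.4 -10.3]
yellow (387, 250, 23, 26) [ 483.8 -295.7   54.1   19.1   39.4]
yellow (283, 250, 48, 55) [ 452.9 -154.2   82.1   55.5  -16.2]
yellow (424, 191, 60, 57) [ 552.4 -369.1   80.5   70.4   65. ]
blue (104, 96, 285, 98) [647.1 -58.8 357.9 124.3 -87.8]
blue (0, 0, 474, 39) [806.4 -35.5 587.3  46.  -88. ]
red (0, 293, 12, 28) [387.1 312.   49.7  12.5   9.7]
red (0, 223, 31, 77) [468.2 272.2 123.8   5.2   9.8]
```

View pics/w1.png

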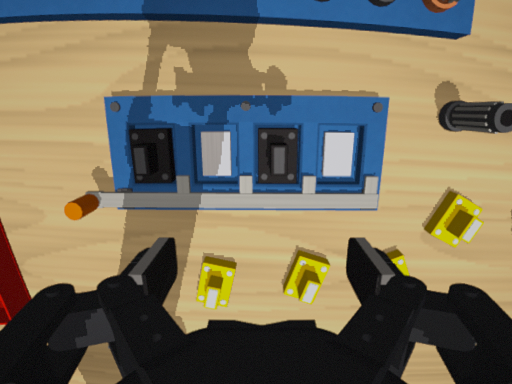

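The wrist view shows the pallet's far edge at row 96 between columns 105 and 389. Black inserts are at (151,155) and (278,155), the knob top at (75,210), and the yellow inserts are below the pallet. The pallet fit agrees with the known sizes, with its centre at about (634,-60) mm and yaw 2.3°.

```bash
cat >> h.py <<'E'
PC=np.array([.6342,-.0598]); PY=2.3
def pal(x,y): return PC+R.from_euler('z',PY,degrees=True).apply([x,y,0])[:2]
YP=[-.123,-.041,.041,.123]
E
python3 - <<'E'
from h import *
print([pal(0,y).round(4) for y in YP]); go(*pal(0,.123),.12,-87.7)
E
```

```text
[array([ 0.6391, -0.1827]), array([ 0.6358, -0.1008]), array([ 0.6326, -0.0188]), array([0.6293, 0.0631])]
shift cm [  1.51 -14.26  14.89] turn deg [-0.   0.   0.4] now [620.9 -80.  268.9] q6 1.36 t 1.95 F [ 0.2 -1.5  0.6] w 0.999
```

Request:
move_arm(series=[5.5,0.38,-3.57,3.72,0,0,0,5.5,0.38,-3.57,3.72,0,0,0,5.5,0.38,-3.57,3.72,0,0,0,5.5,0.37,-3.55,3.72,0,0,0,5.5,0,0,0,0,0,0])

```text
time: 2.58
tool_pos: [0.6265, 0.065, 0.116]
tcp_rot: [-3.14, -0.077, 0.013]
wrist_force: [0.3, -1.0, 0.3]
width: 0.644
grip_force: 0.0
```

```bash
python3 - <<'E'
from h import *
go(*pal(0,.123),.05,-87.7)
c=calibration('wrist'); im=read_camera('wrist'); cv2.imwrite('pics/w2.png',cv2.cvtColor(im,cv2.COLOR_RGB2BGR))
E
```

```text
shift cm [0.32 0.2  6.6 ] turn deg [-0.   0.5  0.5] now [626.5  65.  116. ] q6 1.59 t 2.58 F [ 0.3 -1.   0.3] w 0.644
```

View pics/w2.png

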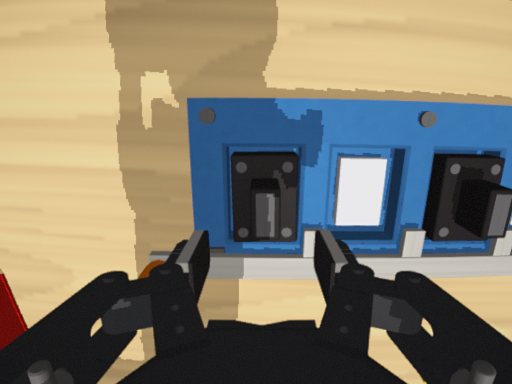

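The black insert is centred in pocket 3 at (265,197), midway between the fingers. I'll descend and grip.

Request:
move_arm(series=[5.5,0.3,0,2.2,0,0,0,5.5,0,0,2.2,0,0,0,5.5,0,0,2.0,0,0,0,1.0,0,0,0,0,0,0,1.0,0,0,0,0,0,0], grip_force=60)

```text
time: 3.25
tool_pos: [0.6335, 0.0627, 0.057]
tcp_rot: [-3.141, -0.068, -0.001]
wrist_force: [-0.2, -0.3, -1.8]
width: 0.224
grip_force: 24.2
```

Request:
move_arm(series=[1.0,0,0,0,0,0,0,1.0,0,0,0,0,0,0,1.0,0,0,0,0,0,0])

```text
time: 3.62
tool_pos: [0.6333, 0.0632, 0.0571]
tcp_rot: [3.141, 0.069, 0.002]
wrist_force: [0.7, -0.4, 0.0]
width: 0.22
grip_force: 61.1
```

```bash
python3 - <<'E'
from h import *
go(*pal(0,.123),.05,-87.7); s=read_state(); print(s['grip_force'])
E
```

```text
shift cm [-0.4  -0.01  0.71] turn deg [ 0.  -0.1  0.2] now [633.3  63.2  57.1] q6 1.59 t 3.62 F [ 0.7 -0.4  0. ] w 0.22
61.10075354576111
```

```bash
python3 - <<'E'
from h import *
go(.4645,.398,.18,-80.3)
E
```

```text
shift cm [-15.38 -34.19 -12.31] turn deg [ 0.  -0.1 -7.2] now [633.3  63.2  57.1] q6 1.59 t 3.62 F [ 0.7 -0.4  0. ] w 0.22
```

Request:
move_arm(series=[1.0,0,0,-4,0,0,0,1.0,0,0,-5,0,0,0,1.0,0,0,-3.3,0,0,0,1.0,-2.2,-4.88,0,0,0,0,1.0,-2.2,-4.88,0,0,0,0])

```text
time: 4.25
tool_pos: [0.5848, 0.1594, 0.1806]
tcp_rot: [-3.14, -0.066, -0.003]
wrist_force: [0.8, 0.7, -1.3]
width: 0.217
grip_force: 60.9
```

Request:
move_arm(series=[1.0,-2.2,-4.88,0,0,0,0,1.0,-2.2,-4.88,0,0,0,0,1.0,-2.2,-4.88,0,0,0,0,1.0,-2.2,-4.88,0,0,0,0,1.0,-2.2,-4.88,0,0,0,0])

```text
time: 4.88
tool_pos: [0.463, 0.3991, 0.1796]
tcp_rot: [-3.141, -0.069, -0.0]
wrist_force: [0.4, 0.8, -2.0]
width: 0.22
grip_force: 60.9
```

Request:
move_arm(series=[1.0,0,0,0,0,0,-7.2,1.0,0,0,0,0,0,0,1.0,0,0,0,0,0,0])

```text
time: 5.25
tool_pos: [0.4642, 0.3972, 0.1794]
tcp_rot: [3.13, 0.262, -0.0]
wrist_force: [0.3, -0.3, -1.6]
width: 0.219
grip_force: 60.9
```

```bash
python3 - <<'E'
from h import *
go(.4645,.398,.048,-80.3); print(read_state()['grip_force'])
im=read_camera('wrist'); cv2.imwrite('pics/w3.png',cv2.cvtColor(im,cv2.COLOR_RGB2BGR))
E
```

```text
shift cm [ 0.05 -0.08 13.14] turn deg [ 0.   0.  -0.1] now [464.2 397.2 179.4] q6 2.07 t 5.25 F [ 0.3 -0.3 -1.6] w 0.219
60.88794708251953
```

View pics/w3.png

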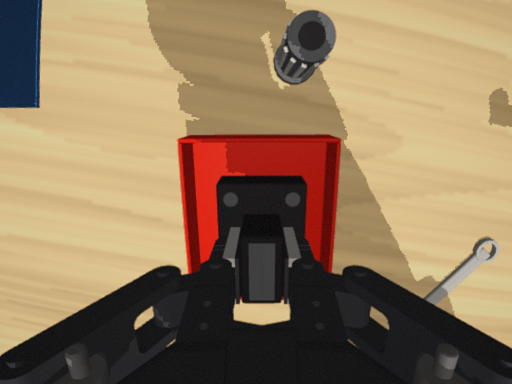

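The insert is held at (262,235) inside the bin outline, with the shaft at (305,45) clear. I'll lower it and release.

Request:
move_arm(series=[1.0,0,0,5,0,0,0,1.0,0,0,5,0,0,0,1.0,0,0,2,0,0,0,1.0,0,0,0.6,0,0,0,1.0,0,0,0,0,0,0])

```text
time: 5.92
tool_pos: [0.4652, 0.3982, 0.0548]
tcp_rot: [-3.129, -0.265, -0.003]
wrist_force: [0.7, 0.3, -1.6]
width: 0.218
grip_force: 64.4
```

Request:
move_arm(series=[5.0,0,0,0,0,0,0,5.0,0,0,0,0,0,0,5.0,0,0,0,0,0,0,5.0,0,0,-6,0,0,0,5.0,0,0,-6,0,0,0])

```text
time: 6.55
tool_pos: [0.4634, 0.3972, 0.174]
tcp_rot: [3.129, 0.266, -0.003]
wrist_force: [1.1, 1.1, 0.2]
width: 0.585
grip_force: 0.0
```

```bash
python3 - <<'E'
from h import *
go(*pal(0,-.041),.12,-87.7)
E
```

```text
shift cm [ 8.6  51.99  5.44] turn deg [0.1 0.1 7.4] now [463.4 397.2 174. ] q6 2.07 t 6.55 F [1.1 1.1 0.2] w 0.585
```

Request:
move_arm(series=[5.0,0.96,5.78,0,0,0,0,5.0,0.96,5.78,0,0,0,0,5.0,0.96,5.78,0,0,0,0,5.0,0.96,5.78,0,0,0,0,5.0,0.96,5.78,0,0,0,0])

```text
time: 7.18
tool_pos: [0.5607, 0.1192, 0.1741]
tcp_rot: [-3.13, -0.266, -0.002]
wrist_force: [1.1, 0.6, 0.5]
width: 0.589
grip_force: 0.0
```

Request:
move_arm(series=[5.0,0.95,5.78,0,0,0,0,5.0,0.95,5.78,0,0,0,0,5.0,0.95,5.78,0,0,0,0,5.0,0.95,5.75,0,0,0,0,5.0,0,0,2,0,0,7.4])

```text
time: 7.8
tool_pos: [0.6396, -0.1051, 0.156]
tcp_rot: [3.139, 0.051, 0.01]
wrist_force: [-0.2, 0.9, -0.6]
width: 0.589
grip_force: 0.0
```

Request:
move_arm(series=[5.0,0,0,3,0,0,0,5.0,0,0,0,0,0,0,5.0,0,0,0,0,0,0])

```text
time: 8.18
tool_pos: [0.6371, -0.1002, 0.1245]
tcp_rot: [3.141, 0.064, 0.001]
wrist_force: [0.2, 0.2, -1.2]
width: 0.584
grip_force: 0.0
```

```bash
python3 - <<'E'
from h import *
go(*pal(0,-.041),.055,-87.7)
E
```

```text
shift cm [-0.13  0.05  6.95] turn deg [ 0.  -0.1  0. ] now [ 637.1 -100.2  124.5] q6 1.34 t 8.18 F [ 0.2  0.2 -1.2] w 0.584
```

Request:
move_arm(series=[5.0,0,0,2.5,0,0,0,5.0,0,0,2.5,0,0,0,5.0,0,0,1.9,0,0,0,1.0,0,0,0,0,0,0,1.0,0,0,0,0,0,0])

```text
time: 8.8
tool_pos: [0.6375, -0.1003, 0.0556]
tcp_rot: [3.141, 0.064, 0.003]
wrist_force: [0.8, 0.1, -1.3]
width: 0.215
grip_force: 61.6
```

Request:
move_arm(series=[1.0,0,0,0,0,0,0,1.0,0,0,0,0,0,0,1.0,0,0,-4,0,0,0,1.0,0,0,-5,0,0,0,1.0,0,0,-3,0,0,0])

```text
time: 9.43
tool_pos: [0.6379, -0.1006, 0.1779]
tcp_rot: [3.14, 0.063, 0.006]
wrist_force: [1.7, 1.1, -1.6]
width: 0.22
grip_force: 61.8
```

```bash
python3 - <<'E'
from h import *
go(.3857,.385,.18,-80.3); print(read_state()['grip_force'])
E
```

```text
shift cm [-23.24 -49.54  -0.35] turn deg [ 0.1 -0.2 -7.4] now [ 637.9 -100.6  177.9] q6 1.34 t 9.43 F [ 1.7  1.1 -1.6] w 0.22
61.80809140205383
```

Request:
move_arm(series=[1.0,-2.32,-4.95,0,0,0,0,1.0,-2.32,-4.95,0,0,0,0,1.0,-2.32,-4.95,0,0,0,0,1.0,-2.32,-4.95,0,0,0,0,1.0,-2.32,-4.95,0,0,0,0])

```text
time: 10.05
tool_pos: [0.5098, 0.1437, 0.1749]
tcp_rot: [-3.141, -0.063, -0.002]
wrist_force: [0.3, 0.5, -0.6]
width: 0.226
grip_force: 61.8
```

Request:
move_arm(series=[1.0,-2.32,-4.95,0,0,0,0,1.0,-2.32,-4.95,0,0,0,0,1.0,-2.32,-4.95,0,0,0,0,1.0,-2.32,-4.95,0,0,0,0,1.0,-2.32,-4.95,0,0,0,0])

```text
time: 10.68
tool_pos: [0.3839, 0.3864, 0.175]
tcp_rot: [-3.14, -0.064, -0.002]
wrist_force: [-0.3, -0.3, -1.1]
width: 0.22
grip_force: 61.8
```

Request:
move_arm(series=[1.0,0,0,0,0,0,-7.4,1.0,0,0,0,0,0,0,1.0,0,0,0,0,0,0])

```text
time: 11.05
tool_pos: [0.385, 0.3845, 0.1746]
tcp_rot: [3.131, 0.262, 0.0]
wrist_force: [-0.5, 0.1, -0.4]
width: 0.223
grip_force: 61.9
```

```bash
python3 - <<'E'
from h import *
go(.3857,.385,.053,-80.3); print(read_state()['grip_force'])
im=read_camera('wrist'); cv2.imwrite('pics/w4.png',cv2.cvtColor(im,cv2.COLOR_RGB2BGR))
E
```

```text
shift cm [ 0.08 -0.04 12.16] turn deg [ 0.  -0.  -0.1] now [385.  384.5 174.6] q6 2.14 t 11.05 F [-0.5  0.1 -0.4] w 0.223
61.8536102771759
```

View pics/w4.png

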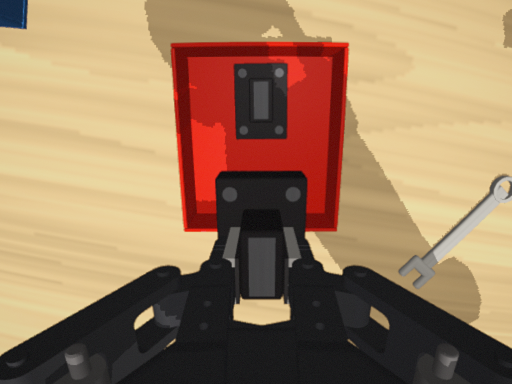

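The first worn insert lies flat in the bin at (260,100), and the second is held at (262,230). I'll lower it.

Request:
move_arm(series=[1.0,0,0,5,0,0,0,1.0,0,0,4,0,0,0,1.0,0,0,2.3,0,0,0,1.0,0,0,0.6,0,0,0,1.0,0,0,0,0,0,0])

```text
time: 11.72
tool_pos: [0.3853, 0.3847, 0.0558]
tcp_rot: [-3.13, -0.264, -0.0]
wrist_force: [-0.7, -0.2, -1.7]
width: 0.221
grip_force: 61.8
```

Request:
move_arm(series=[5.0,0,0,0,0,0,0,5.0,0,0,0,0,0,0,5.0,0,0,0,0,0,0,5.0,0,0,-6,0,0,0,5.0,0,0,-6,0,0,0])

```text
time: 12.35
tool_pos: [0.3841, 0.3844, 0.1762]
tcp_rot: [3.129, 0.266, -0.003]
wrist_force: [1.0, 0.3, 0.3]
width: 0.584
grip_force: 0.0
```

```bash
python3 - <<'E'
from h import *
go(.437,-.02,.2,90-10.5)
go(.437,-.02,.2,-90-10.5)
im=read_camera('top');c=calibration('top')
for k in blobs(mask(im,'yellow')): print(cv2.boundingRect(k),rect(ray(k[:,0],c,.022)))
E
```

```text
shift cm [-1.62 40.76 -2.33] turn deg [ 0.1  0.1 20.2] now [384.1 384.4 176.2] q6 2.14 t 12.35 F [1.  0.3 0.3] w 0.584
shift cm [-1.62 40.76 -2.33] turn deg [ 0.1  0.1 20.2] now [384.1 384.4 176.2] q6 2.14 t 12.35 F [1.  0.3 0.3] w 0.584
(226, 217, 18, 22) [434.  -19.2  71.   50.1 -10. ]
(265, 213, 19, 23) [ 450.1 -157.3   71.2   49.7  -17.5]
(302, 212, 22, 23) [ 455.4 -291.1   71.4   49.1   26.2]
(325, 185, 20, 23) [ 552.6 -371.    70.1   50.   -26.1]
```

Request:
move_arm(series=[6.0,0,5.8,0,0,0,0,6.0,0,5.8,0,0,0,0,6.0,0,5.8,0,0,0,0,6.0,0,5.8,0,0,0,0,6.0,0,5.8,0,0,0,0])

```text
time: 13.02
tool_pos: [0.434, 0.0975, 0.176]
tcp_rot: [-3.13, -0.267, -0.003]
wrist_force: [0.6, -0.3, 0.5]
width: 0.699
grip_force: 0.0
```

Request:
move_arm(series=[6.0,-0.8,5.8,0,0,0,0,6.0,-0.8,5.8,0,0,0,0,6.0,0,0,3,0,0,10,6.0,0,0,3,0,0,10,6.0,0,0,0,0,0,0])

```text
time: 13.65
tool_pos: [0.4352, -0.018, 0.1134]
tcp_rot: [-3.129, 0.28, 0.008]
wrist_force: [-0.3, -0.6, 0.1]
width: 0.701
grip_force: 0.0
```

```bash
python3 - <<'E'
from h import *
go(.434,-.0192,.036,-100)
c=calibration('wrist'); im=read_camera('wrist'); cv2.imwrite('pics/w5.png',cv2.cvtColor(im,cv2.COLOR_RGB2BGR))
E
```

```text
shift cm [-0.05  0.13  7.74] turn deg [ 0.   0.3 -0.2] now [435.2 -18.  113.4] q6 1.65 t 13.65 F [-0.3 -0.6  0.1] w 0.701
```

View pics/w5.png

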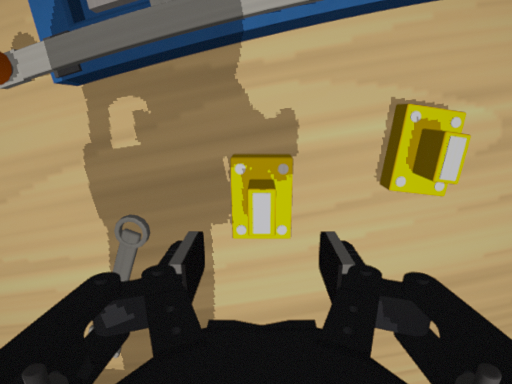

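The yellow insert is square to the fingers at (262,200), and the wrench at (130,235) is clear. I'll descend and grip.

Request:
move_arm(series=[6.0,0,0.1,3,0,0,0,6.0,0,0,3,0,0,0,6.0,0,0,1.7,0,0,0,1.0,0,0,0,0,0,0,1.0,0,0,0,0,0,0], grip_force=80)

```text
time: 14.32
tool_pos: [0.439, -0.0188, 0.0401]
tcp_rot: [3.129, -0.279, 0.005]
wrist_force: [-0.2, 0.3, -0.1]
width: 0.281
grip_force: 0.0
```

Request:
move_arm(series=[1.0,0,0,0,0,0,0,1.0,0,0,0,0,0,0,1.0,0,0,0,0,0,0])

```text
time: 14.7
tool_pos: [0.4392, -0.0188, 0.0404]
tcp_rot: [-3.129, 0.281, -0.006]
wrist_force: [-1.5, 2.5, 6.5]
width: 0.216
grip_force: 79.6
```

```bash
python3 - <<'E'
from h import *
print(read_state()['grip_force']); go(*pal(0,.123),.12,-87.7)
E
```

```text
79.6061110496521
shift cm [ 17.27 -11.45  -7.89] turn deg [ -0.   -0.2 -12.6] now [439.2 -18.8  40.4] q6 1.65 t 14.7 F [-1.5  2.5  6.5] w 0.216
```

Request:
move_arm(series=[1.0,0,0,-4,0,0,0,1.0,0,0,-4,0,0,0,1.0,4.45,-2.86,0,0,0,0,1.0,4.45,-2.86,0,0,0,0,1.0,4.45,-2.86,0,0,0,0])

```text
time: 15.32
tool_pos: [0.5856, 0.0422, 0.1193]
tcp_rot: [3.129, -0.281, 0.002]
wrist_force: [0.3, -0.1, -1.4]
width: 0.219
grip_force: 78.7
```

Request:
move_arm(series=[1.0,4.45,-2.86,0,0,0,0,1.0,0,0,0,0,0,-6.3,1.0,0,0,0,0,0,-6.3,1.0,0,0,0,0,0,0,1.0,0,0,0,0,0,0])

```text
time: 15.95
tool_pos: [0.6328, 0.0618, 0.1186]
tcp_rot: [3.141, 0.061, 0.0]
wrist_force: [1.3, -0.4, -1.3]
width: 0.215
grip_force: 78.8
```

```bash
python3 - <<'E'
from h import *
go(*pal(.005,.123),.06,-87.7);print(read_state()['grip_force'])
c=calibration('wrist'); im=read_camera('wrist'); cv2.imwrite('pics/w6.png',cv2.cvtColor(im,cv2.COLOR_RGB2BGR))
E
```

```text
shift cm [ 0.16 -0.15  5.86] turn deg [ 0.  -0.  -0.1] now [632.8  61.8 118.6] q6 1.59 t 15.95 F [ 1.3 -0.4 -1.3] w 0.215
78.81898999214172
```

View pics/w6.png

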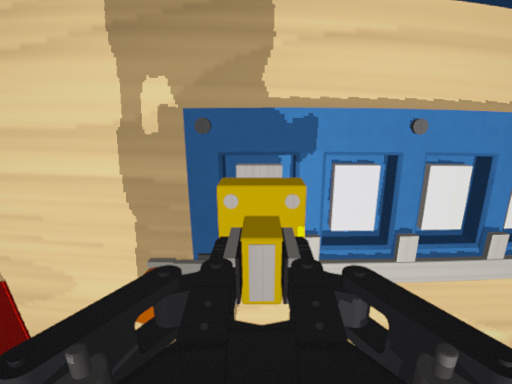

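The insert is held at (262,240) above pocket 3, whose mouth has its upper-left corner at about (222,153). I'll check the corners numerically.

```bash
python3 - <<'E'
from h import *
c=calibration('wrist')
def P(uv,z):
    w=ray(uv,c,z)[:,:2]-PC; return (R.from_euler('z',-PY,degrees=True).apply(np.c_[w,0*w[:,0]])[:,:2]*1000).round(1)
print('pocket3 far-left corner expect 39,152', P((222,153),.03)); print('pocket2 far L/R expect 39,70/12',P([(327,152),(402,153)],.03))
print('pallet far-left 75,180',P((184,109),.03))
print('insert far edge L/R top, z .100: expect 35,148/98', P([(217,180),(306,180)],.1002))
print(proj([*pal(.039,.152),.03],c),proj([*pal(.039,.094),.03],c))
E
```

```text
pocket3 far-left corner expect 39,152 [[ 40.8 151.8]]
pocket2 far L/R expect 39,70/12 [[41.6 70.7]
 [41.3 11.1]]
pallet far-left 75,180 [[ 73.9 179.3]]
insert far edge L/R top, z .100: expect 35,148/98 [[ 35.4 145.5]
 [ 35.4  97.3]]
[[221.83676645 155.28114434]] [[296.83180774 155.28211632]]
```

Request:
move_arm(series=[1.0,0.15,-0.15,2,0,0,0,1.0,0,0,2,0,0,0,1.0,0,0,1.4,0,0,0,1.0,0,0,0.4,0,0,0,1.0,0,0,0,0,0,0])

```text
time: 16.62
tool_pos: [0.6343, 0.0634, 0.0601]
tcp_rot: [3.141, 0.063, -0.0]
wrist_force: [0.9, -0.1, -1.6]
width: 0.214
grip_force: 79.0
```

Request:
move_arm(series=[1.0,0,0,0.4,0,0,0,1.0,0,0,0.4,0,0,0,1.0,0,0,0.4,0,0,0,1.0,0,0,0,0,0,0])

```text
time: 17.12
tool_pos: [0.6356, 0.0635, 0.0496]
tcp_rot: [-3.141, -0.064, -0.004]
wrist_force: [-0.2, -0.3, 3.2]
width: 0.214
grip_force: 79.5
```

Request:
move_arm(series=[1.0,0,0,0.3,0,0,0,1.0,0,0,0.3,0,0,0,1.0,0,0,0.3,0,0,0,1.0,0,0,0,0,0,0,1.0,0,0,0,0,0,0])

```text
time: 17.75
tool_pos: [0.6357, 0.0636, 0.0483]
tcp_rot: [3.141, 0.064, 0.003]
wrist_force: [-20.1, -2.0, 45.4]
width: 0.215
grip_force: 85.3
```

Request:
move_arm(series=[1.0,0,0,-0.9,0,0,0,5.0,0,0,0,0,0,0,5.0,0,0,0,0,0,0,5.0,0,0,0,0,0,0,5.0,0,0,-4,0,0,0])

```text
time: 18.38
tool_pos: [0.6303, 0.0631, 0.0836]
tcp_rot: [3.141, 0.063, -0.016]
wrist_force: [0.8, 0.1, 0.5]
width: 0.589
grip_force: 0.0
```

Request:
move_arm(series=[5.0,0,0,-5,0,0,0,5.0,0,0,-4,0,0,0,5.0,0,0,0,0,0,0])

```text
time: 18.75
tool_pos: [0.6374, 0.0636, 0.1829]
tcp_rot: [-3.141, -0.063, -0.013]
wrist_force: [0.2, -0.4, -0.2]
width: 0.586
grip_force: 0.0
```

```bash
python3 - <<'E'
from h import *
im=read_camera('wrist'); cv2.imwrite('pics/w7.png',cv2.cvtColor(im,cv2.COLOR_RGB2BGR))
go(.45,-.1573,.12,-107.5)
im=read_camera('top');c=calibration('top')
for k in blobs(mask(im,'yellow')): print(cv2.boundingRect(k),rect(ray(k[:,0],c,.022)),rect(ray(k[:,0],c,.03)))
E
```

```text
shift cm [-19.46  21.31   5.94] turn deg [-0.  -0.2 19.8] now [635.7  63.5 180.1] q6 1.59 t 18.8 F [-1.  -0.5 -0.4] w 0.585
(267, 226, 19, 24) [ 403.2 -164.5   71.5   49.8  -16.9] [ 402.8 -163.9   71.1   49.4  -16.9]
(302, 212, 22, 23) [ 454.8 -291.4   70.1   49.1   26.2] [ 454.1 -290.1   69.7   48.8   26.2]
(325, 185, 20, 23) [ 552.6 -370.5   70.3   50.3  -25. ] [ 551.2 -368.7   69.9   50.   -25. ]
(217, 162, 4, 20) [633.3  43.2  70.   10.8   1.9] [631.4  42.5  69.5  10.7   1.9]
```

View pics/w7.png

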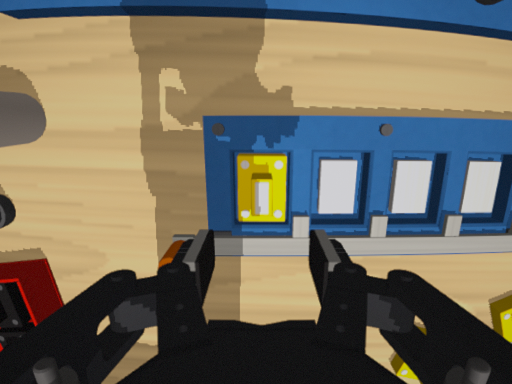

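The insert sits in pocket 3 at (262,188) and looks level with the pallet. The next insert (B) has been knocked to (403,-164).

```bash
python3 - <<'E'
from h import *
c=calibration('wrist'); im=read_camera('wrist')
for k in blobs(mask(im,'yellow'),400): print(cv2.boundingRect(k),[rect(ray(k[:,0],c,z)) for z in (.03,.04)])
go(.403,-.1645,.12,-107)
E
```

```text
(492, 294, 20, 49) [array([ 467.1, -247.7,   78.4,   25.4,   19.9]), array([ 475.3, -236.6,   75.6,   24.5,   19.9])]
(237, 150, 50, 69) [array([631.4,  63.2,  70.4,  49.5,   2.4]), array([633.9,  63.3,  67.9,  47.7,   2.4])]
shift cm [-23.93  21.83   5.75] turn deg [ 0.   0.1 19.3] now [633.4  63.3 176.9] q6 1.59 t 18.9 F [ 0.3 -0.2  0.2] w 0.581
```

Request:
move_arm(series=[6.0,-3.99,3.64,0,0,0,0,6.0,-3.99,3.64,0,0,0,0,6.0,-3.99,3.64,0,0,0,0,6.0,-3.99,3.64,0,0,0,0,6.0,-3.99,3.64,0,0,0,0])

```text
time: 19.52
tool_pos: [0.4396, -0.127, 0.1761]
tcp_rot: [-3.14, -0.064, 0.006]
wrist_force: [0.2, -0.9, -0.1]
width: 0.699
grip_force: 0.0
```

Request:
move_arm(series=[6.0,-3.98,3.64,0,0,0,0,6.0,0,0,3,0,0,9.6,6.0,0,0,3,0,0,9.6,6.0,0,0,0,0,0,0,6.0,0,0,0,0,0,0])

```text
time: 20.15
tool_pos: [0.4039, -0.1643, 0.1182]
tcp_rot: [-3.108, 0.456, 0.002]
wrist_force: [-0.5, -0.4, 1.1]
width: 0.701
grip_force: 0.0
```

```bash
sed -i 's/PC=.*; PY/PC=np.array([.6357,-.0598]); PY/' h.py; python3 - <<'E'
from h import *
c=calibration('wrist'); im=read_camera('wrist')
for k in blobs(mask(im,'yellow'),400): print(cv2.boundingRect(k),rect(ray(k[:,0],c,.022)))
im=read_camera('top');c=calibration('top')
for k in blobs(mask(im,'yellow')): print(cv2.boundingRect(k),rect(ray(k[:,0],c,.022)))
go(.403,-.1645,.04,-107)
E
```

```text
(230, 154, 61, 84) [ 403.6 -163.5   71.8   50.   -16.3]
(343, 34, 104, 112) [ 455.  -288.8   71.3   52.6   25.2]
(267, 236, 14, 14) [ 377.8 -152.2   55.7   27.8   48.8]
(325, 185, 20, 23) [ 552.6 -371.    70.1   50.   -26.1]
(207, 162, 14, 20) [633.   61.2  70.4  46.8   1.9]
shift cm [-0.2   0.04  7.94] turn deg [ 0.  -0.1  0.2] now [ 404.9 -164.7  119.4] q6 1.42 t 20.25 F [0.5 0.5 0.7] w 0.704
```

Request:
move_arm(series=[6.0,-0.1,-0.1,3,0,0,0,6.0,0,0,3,0,0,0,6.0,0,0,1.8,0,0,0,6.0,0,0,0,0,0,0,1.0,0,0,0,0,0,0])

```text
time: 20.88
tool_pos: [0.4046, -0.1637, 0.0418]
tcp_rot: [3.107, -0.46, 0.003]
wrist_force: [-0.4, -0.4, -0.2]
width: 0.504
grip_force: 0.0
```

Request:
move_arm(series=[1.0,0,0,0,0,0,0,1.0,0,0,0,0,0,0,1.0,0,0,0,0,0,0,1.0,0,0,0,0,0,0])

```text
time: 21.38
tool_pos: [0.4048, -0.1637, 0.042]
tcp_rot: [3.107, -0.461, 0.004]
wrist_force: [-0.1, 1.8, 6.6]
width: 0.212
grip_force: 80.5
```

```bash
python3 - <<'E'
from h import *
print(read_state()['grip_force']); go(*pal(0,.041),.12,-87.7)
E
```

```text
80.47616600990295
shift cm [ 17.76 -20.52  -7.75] turn deg [  0.   -0.2 -19.2] now [ 404.8 -163.7   42. ] q6 1.42 t 21.38 F [-0.1  1.8  6.6] w 0.212
```

Request:
move_arm(series=[1.0,0,0,-4,0,0,0,1.0,0,0,-4,0,0,0,1.0,3.57,-4.1,0,0,0,0,1.0,3.57,-4.1,0,0,0,0,1.0,3.57,-4.1,0,0,0,0])

```text
time: 22.0
tool_pos: [0.5427, -0.0758, 0.1208]
tcp_rot: [3.107, -0.461, 0.001]
wrist_force: [1.1, -1.7, -1.3]
width: 0.211
grip_force: 79.3
```

Request:
move_arm(series=[1.0,3.57,-4.1,0,0,0,0,1.0,3.57,-4.1,0,0,0,0,1.0,0,0,0,0,0,-9.6,1.0,0,0,0,0,0,-9.6,1.0,0,0,0,0,0,0])

```text
time: 22.62
tool_pos: [0.6334, -0.0187, 0.1199]
tcp_rot: [-3.141, -0.061, 0.002]
wrist_force: [-0.5, -0.1, -4.0]
width: 0.212
grip_force: 79.4
```

Request:
move_arm(series=[1.0,0,0,0,0,0,0])

```text
time: 22.75
tool_pos: [0.6334, -0.019, 0.1203]
tcp_rot: [-3.141, -0.059, 0.001]
wrist_force: [0.3, 0.4, -2.6]
width: 0.216
grip_force: 79.4
```

```bash
cat >> h.py <<'E'
def inhand(h):
    "held insert's far top edge, in pallet mm; h = TCP above its underside"
    c=calibration('wrist'); t,p,r,s=pose(); im=read_camera('wrist'); z=p[2]-h+.022
    m=mask(im,'yellow'); k=max([k for k in blobs(m,300) if 200<k[:,0,0].mean()<320],key=cv2.contourArea)[:,0]
    v0=k[:,1].min(); e=k[(k[:,1]<v0+25)]; w=ray([(e[:,0].min(),v0+12),(e[:,0].max(),v0+12),(e[:,0].mean(),v0)],c,z)[:,:2]-PC
    w=R.from_euler('z',-PY,degrees=True).apply(np.c_[w,0*w[:,0]])[:,:2]*1000
    print('centre x',round(w[2,0]-35,1),'y',round(w[:2,1].mean(),1),'width',np.ptp(w[:2,1]).round(1),'grip',round(s['grip_force'],1))
    return im
E
python3 - <<'E'
from h import *
go(*pal(.001,.041),.062,-87.7)
im=inhand(.042); cv2.imwrite('pics/w8.png',cv2.cvtColor(im,cv2.COLOR_RGB2BGR))
E
```

```text
shift cm [ 0.17 -0.02  5.83] turn deg [-0.   0.  -0.1] now [633.4 -19.  120.3] q6 1.46 t 22.75 F [ 0.3  0.4 -2.6] w 0.216
centre x 0.4 y 41.0 width 48.3 grip 79.4
```

Request:
move_arm(series=[1.0,0.05,0,2,0,0,0,1.0,0,0,2,0,0,0,1.0,0,0,1.4,0,0,0,1.0,0,0,0.4,0,0,0,1.0,0,0,0,0,0,0])

```text
time: 23.42
tool_pos: [0.6342, -0.0189, 0.062]
tcp_rot: [-3.141, -0.063, 0.001]
wrist_force: [0.0, 0.5, -1.8]
width: 0.213
grip_force: 79.6
```

Request:
move_arm(series=[1.0,0,0,0.4,0,0,0,1.0,0,0,0.4,0,0,0,1.0,0,0,0.4,0,0,0,1.0,0,0,0.3,0,0,0,1.0,0,0,0,0,0,0])

```text
time: 24.05
tool_pos: [0.6356, -0.0189, 0.0501]
tcp_rot: [3.141, 0.064, 0.004]
wrist_force: [-4.0, 0.8, 13.7]
width: 0.213
grip_force: 81.4
```

Request:
move_arm(series=[1.0,0,0,0.3,0,0,0,1.0,0,0,0,0,0,0,1.0,0,0,-0.6,0,0,0,5.0,0,0,0,0,0,0,5.0,0,0,0,0,0,0])

```text
time: 24.68
tool_pos: [0.6338, -0.0189, 0.0496]
tcp_rot: [-3.141, -0.063, 0.002]
wrist_force: [-0.1, 0.9, -0.5]
width: 0.585
grip_force: 0.0
```

Request:
move_arm(series=[5.0,0,0,0,0,0,0,5.0,0,0,-5,0,0,0,5.0,0,0,-5,0,0,0,5.0,0,0,-3,0,0,0,5.0,0,0,0,0,0,0])

```text
time: 25.3
tool_pos: [0.6367, -0.0191, 0.184]
tcp_rot: [3.14, 0.063, 0.01]
wrist_force: [-0.4, -0.6, -0.1]
width: 0.583
grip_force: 0.0
```

```bash
python3 - <<'E'
from h import *
c=calibration('wrist'); im=read_camera('wrist')
for k in blobs(mask(im,'yellow'),400): print(cv2.boundingRect(k),[rect(ray(k[:,0],c,z)) for z in (.03,.04)])
im=read_camera('top');c=calibration('top')
for k in blobs(mask(im,'yellow')): print(cv2.boundingRect(k),rect(ray(k[:,0],c,.022)))
go(.455,-.2905,.12,-64.5)
E
```

```text
(450, 290, 32, 32) [array([ 494.9, -282.8,   64.6,   20.1,   56.2]), array([ 502.1, -273.5,   62.3,   19.4,   56.2])]
(236, 150, 50, 69) [array([633.3, -19. ,  71.8,  49.6,   3.3]), array([635.7, -18.9,  69.3,  47.8,   3.3])]
(156, 150, 54, 67) [array([631.2,  61.1,  70. ,  52.9,   2.3]), array([633.7,  58.4,  67.6,  51.1,   2.3])]
(302, 212, 22, 23) [ 455.3 -291.2   71.    49.1   26.2]
(325, 185, 20, 23) [ 552.6 -370.5   70.3   50.3  -25. ]
shift cm [-18.96  26.42   5.98] turn deg [ -0.    0.1 -23.2] now [633.8 -18.9 179.6] q6 1.46 t 25.4 F [ 0.2  0.8 -1.4] w 0.582
```

Request:
move_arm(series=[6.0,-3.16,4.4,0,0,0,0,6.0,-3.16,4.4,0,0,0,0,6.0,-3.16,4.4,0,0,0,0,6.0,-3.16,4.4,0,0,0,0,6.0,-3.16,4.4,0,0,0,0])

```text
time: 26.02
tool_pos: [0.4828, -0.2456, 0.1777]
tcp_rot: [-3.139, -0.064, 0.006]
wrist_force: [0.4, -0.1, -0.1]
width: 0.702
grip_force: 0.0
```

Request:
move_arm(series=[6.0,-3.16,4.4,0,0,0,0,6.0,0,0,3,0,0,-7.7,6.0,0,0,3,0,0,-7.7,6.0,0,0,0,0,0,-7.7,6.0,0,0,0,0,0,0])

```text
time: 26.65
tool_pos: [0.4537, -0.2893, 0.1176]
tcp_rot: [-3.061, -0.688, 0.005]
wrist_force: [-0.2, 0.1, -0.0]
width: 0.706
grip_force: 0.0
```

Request:
move_arm(series=[6.0,0,0,0,0,0,0])

```text
time: 26.78
tool_pos: [0.4551, -0.29, 0.1196]
tcp_rot: [-3.064, -0.688, 0.002]
wrist_force: [0.1, 1.0, 0.9]
width: 0.702
grip_force: 0.0
```

```bash
python3 - <<'E'
from h import *
c=calibration('wrist'); im=read_camera('wrist')
for k in blobs(mask(im,'yellow'),400): print(cv2.boundingRect(k),rect(ray(k[:,0],c,.022)))
go(.455,-.2905,.041,-64.5)
E
```

```text
(231, 153, 62, 83) [ 455.5 -289.6   71.2   49.9   25.4]
(344, 79, 108, 103) [ 551.1 -366.1   73.    53.9  -24.9]
shift cm [-0.05  0.02  7.91] turn deg [-0.   0.  -0.2] now [ 455.4 -290.2  120.1] q6 0.52 t 26.82 F [-0.9 -0.  -0.4] w 0.701
```

Request:
move_arm(series=[6.0,0,0,3,0,0,0,6.0,0,0,3,0,0,0,6.0,0,0,1.8,0,0,0,6.0,0,0,0,0,0,0,1.0,0,0,0,0,0,0])

```text
time: 27.45
tool_pos: [0.4563, -0.2909, 0.0435]
tcp_rot: [3.063, 0.691, 0.002]
wrist_force: [-0.6, 1.5, 0.2]
width: 0.501
grip_force: 0.0
```

Request:
move_arm(series=[1.0,0,0,0,0,0,0,1.0,0,0,0,0,0,0,1.0,0,0,0,0,0,0,1.0,0,0,0,0,0,0])

```text
time: 27.95
tool_pos: [0.4564, -0.2909, 0.0439]
tcp_rot: [3.063, 0.691, 0.002]
wrist_force: [-1.6, 1.0, 6.2]
width: 0.216
grip_force: 79.1
```

```bash
python3 - <<'E'
from h import *
print(read_state()['grip_force']); go(*pal(0,-.041),.12,-87.7)
E
```

```text
79.06870722770691
shift cm [24.51 -9.39 -7.6 ] turn deg [ 0.1 -0.1 23.1] now [ 456.4 -290.9   43.9] q6 0.51 t 27.95 F [-1.6  1.   6.2] w 0.216
```

Request:
move_arm(series=[1.0,0,0,-4,0,0,0,1.0,0,0,-4,0,0,0,1.0,4.9,-1.88,0,0,0,0,1.0,4.9,-1.88,0,0,0,0,1.0,4.9,-1.88,0,0,0,0])

```text
time: 28.58
tool_pos: [0.5647, -0.1753, 0.1226]
tcp_rot: [3.065, 0.69, 0.0]
wrist_force: [0.8, -0.2, -0.7]
width: 0.212
grip_force: 78.9
```

Request:
move_arm(series=[1.0,4.9,-1.88,0,0,0,0,1.0,4.9,-1.88,0,0,0,0,1.0,0,0,0,0,0,7.7,1.0,0,0,0,0,0,7.7,1.0,0,0,0,0,0,7.7])

```text
time: 29.2
tool_pos: [0.6361, -0.0999, 0.1218]
tcp_rot: [-3.141, -0.058, 0.002]
wrist_force: [-0.5, 0.2, -2.3]
width: 0.211
grip_force: 78.8
```

Request:
move_arm(series=[1.0,0,0,0,0,0,0,1.0,0,0,0,0,0,0])

```text
time: 29.45
tool_pos: [0.6362, -0.1003, 0.1222]
tcp_rot: [-3.141, -0.067, 0.001]
wrist_force: [0.1, -0.1, -2.0]
width: 0.212
grip_force: 78.8
```

```bash
python3 - <<'E'
from h import *
go(*pal(.001,-.041),.0639,-87.7)
im=inhand(.0439); cv2.imwrite('pics/w9.png',cv2.cvtColor(im,cv2.COLOR_RGB2BGR))
E
```

```text
shift cm [0.22 0.05 5.83] turn deg [-0.   0.   0.1] now [ 636.2 -100.3  122.2] q6 1.33 t 29.45 F [ 0.1 -0.1 -2. ] w 0.212
centre x 0.6 y -39.9 width 48.3 grip 78.8
```

Request:
move_arm(series=[1.0,0.05,0.05,2,0,0,0,1.0,0,0,2,0,0,0,1.0,0,0,1.4,0,0,0,1.0,0,0,0.4,0,0,0,1.0,0,0,0,0,0,0])

```text
time: 30.12
tool_pos: [0.6368, -0.1007, 0.064]
tcp_rot: [-3.141, -0.064, 0.001]
wrist_force: [0.4, -0.1, -1.4]
width: 0.21
grip_force: 78.8
```

Request:
move_arm(series=[1.0,0,0,0.4,0,0,0,1.0,0,0,0.4,0,0,0,1.0,0,0,0.4,0,0,0,1.0,0,0,0.3,0,0,0,1.0,0,0,0,0,0,0])

```text
time: 30.75
tool_pos: [0.6384, -0.1009, 0.052]
tcp_rot: [3.14, 0.064, 0.005]
wrist_force: [-2.6, 0.1, 8.3]
width: 0.214
grip_force: 80.0
```

Request:
move_arm(series=[1.0,0,0,0.3,0,0,0,1.0,0,0,0,0,0,0])

```text
time: 31.0
tool_pos: [0.6384, -0.1008, 0.0519]
tcp_rot: [3.14, 0.064, 0.004]
wrist_force: [-9.7, 3.8, 22.0]
width: 0.213
grip_force: 82.0
```

Request:
move_arm(series=[1.0,0,0,-0.6,0,0,0,5.0,0,0,0,0,0,0,5.0,0,0,0,0,0,0,5.0,0,0,0,0,0,0,5.0,0,0,-5,0,0,0])

```text
time: 31.62
tool_pos: [0.6324, -0.0999, 0.097]
tcp_rot: [-3.138, -0.063, 0.018]
wrist_force: [0.8, 0.3, -0.2]
width: 0.587
grip_force: 0.0
```

Request:
move_arm(series=[5.0,0,0,-5,0,0,0,5.0,0,0,-3,0,0,0,5.0,0,0,0,0,0,0,5.0,0,0,0,0,0,0])

```text
time: 32.12
tool_pos: [0.6361, -0.1006, 0.181]
tcp_rot: [-3.14, -0.064, 0.003]
wrist_force: [-0.4, 0.2, -0.0]
width: 0.584
grip_force: 0.0
```

```bash
python3 - <<'E'
from h import *
c=calibration('wrist'); im=read_camera('wrist')
for k in blobs(mask(im,'yellow'),400): print(cv2.boundingRect(k),[rect(ray(k[:,0],c,z)) for z in (.022,.03,.04)])
im=read_camera('top');c=calibration('top')
for k in blobs(mask(im,'yellow')): print(cv2.boundingRect(k),rect(ray(k[:,0],c,.022)))
go(.5525,-.37,.12,-115.5)
E
```

```text
(443, 220, 69, 69) [array([ 551.5, -371.2,   92.3,   70.4,   65.5]), array([ 555.6, -363.8,   89.8,   68.5,   65.5]), array([ 560.8, -354.4,   86.6,   66.1,   65.5])]
(155, 146, 55, 69) [array([631.2, -18.8,  73. ,  54.5,   2. ]), array([633.2, -20.9,  71. ,  53. ,   2. ]), array([635.6, -23.6,  68.5,  51.1,   2. ])]
(74, 146, 60, 67) [array([628.9,  68. ,  72.3,  62.1,   2.2]), array([631. ,  63.5,  70.3,  60.4,   2.2]), array([633.5,  57.8,  67.9,  58.3,   2.2])]
(237, 145, 50, 69) [array([ 635.6, -100.8,   72.5,   50.8,    2.4]), array([ 637.5, -100.7,   70.5,   49.4,    2.4]), array([ 639.8, -100.6,   68. ,   47.7,    2.4])]
(325, 185, 20, 23) [ 552.6 -371.    70.1   50.   -26.1]
shift cm [-9.35 26.6   6.  ] turn deg [ 0.   0.2 27.8] now [ 635.5 -100.5  179.9] q6 1.33 t 32.23 F [-0.7 -0.2 -0.6] w 0.586
```

Request:
move_arm(series=[6.0,-1.87,5.32,0,0,0,0,6.0,-1.87,5.32,0,0,0,0,6.0,-1.87,5.32,0,0,0,0,6.0,-1.87,5.32,0,0,0,0,6.0,-1.87,5.32,0,0,0,0])

```text
time: 32.85
tool_pos: [0.5527, -0.3713, 0.1802]
tcp_rot: [-3.139, -0.064, 0.004]
wrist_force: [0.1, -0.6, -0.3]
width: 0.699
grip_force: 0.0
```

Request:
move_arm(series=[6.0,0,0,3,0,0,9.3,6.0,0,0,3,0,0,9.3,6.0,0,0,0,0,0,9.3,6.0,0,0,0,0,0,0,6.0,0,0,0,0,0,0])

```text
time: 33.48
tool_pos: [0.5542, -0.3702, 0.122]
tcp_rot: [-3.064, 0.691, 0.001]
wrist_force: [-0.4, -0.5, -0.3]
width: 0.701
grip_force: 0.0
```

```bash
python3 - <<'E'
from h import *
c=calibration('wrist'); im=read_camera('wrist')
for k in blobs(mask(im,'yellow'),400): print(cv2.boundingRect(k),rect(ray(k[:,0],c,.022)))
go(.5525,-.3695,.04,-115.5)
E
```

```text
(231, 154, 61, 83) [ 553.1 -369.9   72.1   49.9  -25. ]
shift cm [-0.21  0.01  8.24] turn deg [ 0. -0.  0.] now [ 554.4 -370.3  122.4] q6 1.39 t 33.52 F [-0.1 -0.1 -0.4] w 0.703
```

Request:
move_arm(series=[6.0,-0.1,0,3,0,0,0,6.0,0,0,3,0,0,0,6.0,0,0,2.1,0,0,0,6.0,0,0,0,0,0,0,1.0,0,0,0,0,0,0])

```text
time: 34.15
tool_pos: [0.5542, -0.3704, 0.0426]
tcp_rot: [3.063, -0.695, 0.002]
wrist_force: [0.2, -0.9, 0.1]
width: 0.505
grip_force: 0.0
```

Request:
move_arm(series=[1.0,0,0,0,0,0,0,1.0,0,0,0,0,0,0,1.0,0,0,0,0,0,0,1.0,0,0,0,0,0,0])

```text
time: 34.65
tool_pos: [0.5547, -0.3706, 0.0434]
tcp_rot: [3.063, -0.695, 0.005]
wrist_force: [-0.1, 1.4, 5.9]
width: 0.216
grip_force: 80.4
```

```bash
python3 - <<'E'
from h import *
print(read_state()['grip_force']); go(*pal(0,-.123),.122,-87.7)
E
```

```text
80.4108202457428
shift cm [ -0.33 -20.66  -7.87] turn deg [  0.1  -0.2 -27.9] now [ 554.7 -370.6   43.4] q6 1.39 t 34.65 F [-0.1  1.4  5.9] w 0.216
```

Request:
move_arm(series=[1.0,0,0,-4,0,0,0,1.0,0,0,-4,0,0,0,1.0,-0.08,-5.16,0,0,0,0,1.0,-0.08,-5.16,0,0,0,0,1.0,-0.08,-5.16,0,0,0,0])

```text
time: 35.28
tool_pos: [0.6178, -0.2279, 0.121]
tcp_rot: [-3.063, 0.697, 0.001]
wrist_force: [-0.2, 0.7, -1.0]
width: 0.212
grip_force: 79.3
```

Request:
move_arm(series=[1.0,-0.08,-5.16,0,0,0,0,1.0,0,0,0,0,0,-9.3,1.0,0,0,0,0,0,-9.3,1.0,0,0,0,0,0,-9.3,1.0,0,0,0,0,0,0])

```text
time: 35.9
tool_pos: [0.6389, -0.1821, 0.1207]
tcp_rot: [-3.141, -0.061, 0.002]
wrist_force: [0.7, 0.3, -2.9]
width: 0.214
grip_force: 79.4
```

Request:
move_arm(series=[1.0,0,0,0,0,0,0])

```text
time: 36.02
tool_pos: [0.6392, -0.1823, 0.121]
tcp_rot: [-3.141, -0.059, 0.001]
wrist_force: [0.3, 0.4, -1.2]
width: 0.212
grip_force: 79.4
```

```bash
python3 - <<'E'
from h import *
go(*pal(.001,-.123),.0634,-87.7)
im=inhand(.0434); cv2.imwrite('pics/w10.png',cv2.cvtColor(im,cv2.COLOR_RGB2BGR))
E
```

```text
shift cm [0.25 0.05 5.76] turn deg [-0.   0.  -0.1] now [ 639.2 -182.3  121. ] q6 1.22 t 36.02 F [ 0.3  0.4 -1.2] w 0.212
centre x -0.7 y -122.1 width 48.2 grip 79.4
```

Request:
move_arm(series=[1.0,0.15,0.05,2,0,0,0,1.0,0,0,2,0,0,0,1.0,0,0,1.4,0,0,0,1.0,0,0,0.4,0,0,0,1.0,0,0,0,0,0,0])

```text
time: 36.7
tool_pos: [0.6411, -0.1828, 0.0631]
tcp_rot: [-3.141, -0.063, 0.0]
wrist_force: [0.1, -0.8, -2.0]
width: 0.21
grip_force: 79.4
```

Request:
move_arm(series=[1.0,0,0,0.4,0,0,0,1.0,0,0,0.4,0,0,0,1.0,0,0,0.4,0,0,0,1.0,0,0,0.3,0,0,0,1.0,0,0,0,0,0,0])

```text
time: 37.33
tool_pos: [0.6423, -0.1831, 0.0513]
tcp_rot: [3.14, 0.064, 0.004]
wrist_force: [-4.6, 2.1, 14.1]
width: 0.215
grip_force: 81.5
```

Request:
move_arm(series=[1.0,0,0,0.2,0,0,0,1.0,0,0,0,0,0,0])

```text
time: 37.58
tool_pos: [0.6424, -0.1831, 0.0513]
tcp_rot: [3.14, 0.064, 0.004]
wrist_force: [-9.1, 2.9, 24.3]
width: 0.219
grip_force: 83.0
```

Request:
move_arm(series=[1.0,0,0,-0.5,0,0,0,5.0,0,0,0,0,0,0,5.0,0,0,0,0,0,0,5.0,0,0,0,0,0,0,5.0,0,0,-5,0,0,0])

```text
time: 38.2
tool_pos: [0.6367, -0.1814, 0.0958]
tcp_rot: [-3.137, -0.063, 0.018]
wrist_force: [0.5, 0.4, 0.6]
width: 0.586
grip_force: 0.0
```

Request:
move_arm(series=[5.0,0,0,-5,0,0,0,5.0,0,-3,-4,0,0,0,5.0,0,-5,-3,0,0,0,5.0,0,-4,-2,0,0,0,5.0,0,0,0,0,0,0])

```text
time: 38.83
tool_pos: [0.6375, -0.0603, 0.244]
tcp_rot: [-3.141, -0.069, -0.007]
wrist_force: [0.5, -1.1, 0.0]
width: 0.585
grip_force: 0.0
```

Request:
move_arm(series=[5.0,0,0,0,0,0,0])

```text
time: 38.95
tool_pos: [0.636, -0.063, 0.2408]
tcp_rot: [3.14, 0.065, -0.001]
wrist_force: [0.8, 0.2, -0.2]
width: 0.585
grip_force: 0.0
```

```bash
python3 - <<'E'
from h import *
c=calibration('wrist'); im=read_camera('wrist'); cv2.imwrite('pics/w11.png',cv2.cvtColor(im,cv2.COLOR_RGB2BGR))
for k in blobs(mask(im,'yellow'),200): print(cv2.boundingRect(k),rect(ray(k[:,0],c,.03)))
for k in blobs(mask(im,'orange'),30): print('o',cv2.boundingRect(k))
go(.6,-.06,.25)
E
```

```text
(334, 143, 48, 57) [ 639.3 -180.5   70.    54.5    2.8]
(204, 142, 43, 58) [633.  -19.7  70.5  50.2   2.4]
(271, 141, 44, 58) [ 637.7 -100.4   70.4   50.8    2.4]
(136, 141, 47, 58) [631.   61.   70.7  53.4   2.4]
shift cm [-3.56 -0.49 -0.97] turn deg  now [635.7 -63.5 240.2] q6 1.39 t 39.0 F [ 0.2 -0.1 -1. ] w 0.586
```

View pics/w11.png

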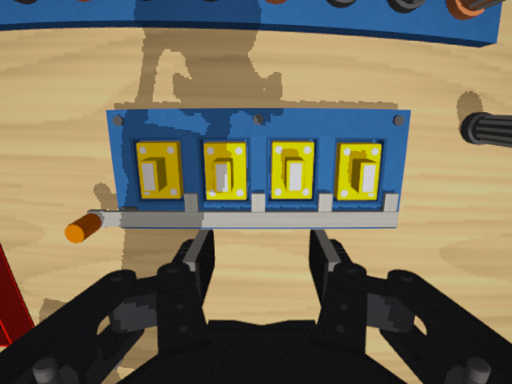

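All four yellow inserts sit flush, at columns 160, 225, 293 and 359 of row 170. The knob top is at about (75,233).

```bash
python3 - <<'E'
from h import *
im=cv2.imread('pics/w11.png')[:,:,::-1].copy(); c=calibration('wrist'); hsv=cv2.cvtColor(im,cv2.COLOR_RGB2HSV)
print(hsv[233,75],hsv[226,95])
m=cv2.inRange(hsv,(7,200,60),(18,255,255))[200:250,50:110]
k=max(blobs(m,20),key=cv2.contourArea)[:,0]+[50,200]; print(cv2.boundingRect(k))
m2=cv2.inRange(hsv,(7,200,175),(18,255,255))[200:250,50:110]
for k in blobs(m2,20):
    k=k[:,0]+[50,200]; print('top?',cv2.boundingRect(k),rect(ray(k,c,.088)))
print(ray((75,233),c,.088)*1000, 'pallet frame (-58,~190):',pal(-.058,.190)*1000)
go(*ray((75,233),c,.088)[0,:2],.2,-87.7)
E
```

```text
[ 18 255 205] [ 13 255 103]
(65, 214, 36, 29)
top? (65, 225, 19, 18) [568.3 140.8  20.7  20.6 -47.5]
[[568.80157508 139.82136808  88.        ]] pallet frame (-58,~190): [570.1216845 127.7192911]
shift cm [ -5.87 -20.59   4.03] turn deg [0.  0.1 0. ] now [635.7 -63.5 240.2] q6 1.39 t 39.0 F [ 0.2 -0.1 -1. ] w 0.586
```

Request:
move_arm(series=[5.0,-1.45,-5.15,0,0,0,0,5.0,-1.45,-5.15,0,0,0,0,5.0,-1.45,-5.15,2,0,0,0,5.0,-1.45,-5.2,3,0,0,0,5.0,0,0,3,0,0,0])

```text
time: 39.62
tool_pos: [0.5685, 0.1431, 0.1595]
tcp_rot: [-3.14, -0.068, 0.003]
wrist_force: [1.2, -0.3, 0.5]
width: 0.586
grip_force: 0.0
```

Request:
move_arm(series=[5.0,0,0,0,0,0,0,5.0,0,0,0,0,0,0])

```text
time: 39.88
tool_pos: [0.5706, 0.14, 0.1617]
tcp_rot: [3.141, 0.061, 0.0]
wrist_force: [0.1, -0.0, 0.0]
width: 0.587
grip_force: 0.0
```

```bash
python3 - <<'E'
from h import *
go(.569,.1405,.062,-87.7)
im=read_camera('wrist'); c=calibration('wrist'); cv2.imwrite('pics/w12.png',cv2.cvtColor(im,cv2.COLOR_RGB2BGR))
hsv=cv2.cvtColor(im,cv2.COLOR_RGB2HSV)
for k in blobs(cv2.inRange(hsv,(7,200,175),(19,255,255)),60): print('top?',cv2.boundingRect(k),rect(ray(k[:,0],c,.088)))
E
```

```text
shift cm [-0.16 -0.06  9.97] turn deg [ 0.   0.  -0.1] now [570.6 140.  161.7] q6 1.73 t 39.88 F [ 0.1 -0.   0. ] w 0.587
```

View pics/w12.png

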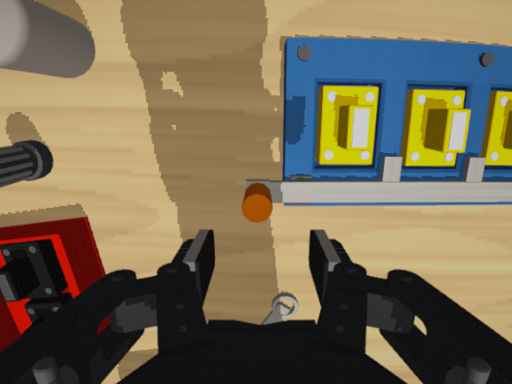

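The knob top is at (257,205), centred between the fingers. Both worn inserts are in the bin at left.

```bash
python3 - <<'E'
from h import *
k=ray((257,205.5),calibration('wrist'),.088)[0]; print(k*1000); go(k[0],k[1],.062,-87.7)
E
```

```text
[570.57615141 143.33042521  88.        ]
shift cm [-0.07 -0.32 10.06] turn deg [-0.  -0.1 -0.1] now [571.3 140.1 162.6] q6 1.73 t 39.92 F [0.8 0.5 0.4] w 0.585
```

Request:
move_arm(series=[5.0,-0.05,-0.3,3,0,0,0,5.0,0,0,3,0,0,0,5.0,0,0,3.7,0,0,0,5.0,0,0,0,0,0,0,1.0,0,0,0,0,0,0], grip_force=50)

```text
time: 40.55
tool_pos: [0.5711, 0.1438, 0.0665]
tcp_rot: [-3.14, -0.062, -0.004]
wrist_force: [-0.2, -0.3, 1.0]
width: 0.387
grip_force: 0.0
```

Request:
move_arm(series=[1.0,0,0,0,0,0,0,1.0,0,0,0,0,0,0,1.0,0,0,0,0,0,0,1.0,0,0,0,0,0,0])

```text
time: 41.05
tool_pos: [0.5715, 0.1441, 0.0672]
tcp_rot: [-3.141, -0.064, -0.007]
wrist_force: [-0.5, -3.1, 7.1]
width: 0.267
grip_force: 49.4
```

Request:
move_arm(series=[1.0,0,-0.7,0,0,0,0,1.0,0,-0.7,0,0,0,0,1.0,0,-0.7,0,0,0,0,1.0,0,-0.7,0,0,0,0,1.0,0,0,0,0,0,0])

```text
time: 41.68
tool_pos: [0.5704, 0.1722, 0.0672]
tcp_rot: [-3.141, -0.064, -0.007]
wrist_force: [0.3, -2.4, 5.9]
width: 0.264
grip_force: 49.4
```

Request:
move_arm(series=[1.0,0,-0.4,0,0,0,0,1.0,0,-0.4,0,0,0,0,1.0,0,-0.2,0,0,0,0,1.0,0,0,0,0,0,0,1.0,0,0,0,0,0,0])

```text
time: 42.3
tool_pos: [0.5701, 0.1785, 0.0672]
tcp_rot: [3.136, 0.065, 0.006]
wrist_force: [1.5, -16.6, 8.8]
width: 0.265
grip_force: 50.0
```

Request:
move_arm(series=[1.0,0,-0.2,0,0,0,0,1.0,0,0,0,0,0,0,1.0,0,0,0,0,0,0])

```text
time: 42.68
tool_pos: [0.5701, 0.1786, 0.0671]
tcp_rot: [3.133, 0.066, 0.006]
wrist_force: [1.6, -20.9, 9.2]
width: 0.266
grip_force: 50.4
```

Request:
move_arm(series=[5.0,0,0,0,0,0,0,5.0,0,0,0,0,0,0,5.0,0,0,0,0,0,0,5.0,0,0,-5,0,0,0,5.0,0,0,-5,0,0,0])

```text
time: 43.3
tool_pos: [0.5667, 0.1845, 0.1644]
tcp_rot: [3.141, 0.065, -0.004]
wrist_force: [1.0, 0.7, 0.0]
width: 0.584
grip_force: 0.0
```

Request:
move_arm(series=[5.0,0,4,-5,0,0,0,5.0,2,6,0,0,0,0,5.0,2,6,0,0,0,0,5.0,1,4,-3,0,0,0,5.0,0,0,0,0,0,0])

```text
time: 43.92
tool_pos: [0.6276, -0.0139, 0.2461]
tcp_rot: [3.14, 0.058, 0.008]
wrist_force: [0.0, -0.3, 0.3]
width: 0.583
grip_force: 0.0
```

```bash
python3 - <<'E'
from h import *
c=calibration('wrist'); im=read_camera('wrist'); cv2.imwrite('pics/w13.png',cv2.cvtColor(im,cv2.COLOR_RGB2BGR))
for k in blobs(mask(im,'yellow'),200): print(cv2.boundingRect(k),rect(ray(k[:,0],c,.03)))
hsv=cv2.cvtColor(im,cv2.COLOR_RGB2HSV)
for k in blobs(cv2.inRange(hsv,(7,200,60),(19,255,255)),60): print('knob',cv2.boundingRect(k))
for v,y in ((0,-.164),(1,-.082),(2,0),(3,.082)): print('tooth out expected px',proj([*pal(-.03,y+.035),.041],c).round())
E
```

```text
(371, 138, 48, 57) [ 639.4 -181.3   70.9   57.3    2.2]
(309, 137, 45, 57) [637.  -99.3  70.2  52.7   2.8]
(245, 137, 42, 58) [633.2 -19.   70.8  49.5   2.2]
(177, 137, 45, 57) [630.9  62.1  69.8  51.8   2.2]
knob (79, 209, 35, 29)
tooth out expected px [[403. 191.]]
tooth out expected px [[337. 191.]]
tooth out expected px [[270. 191.]]
tooth out expected px [[203. 192.]]
```

View pics/w13.png

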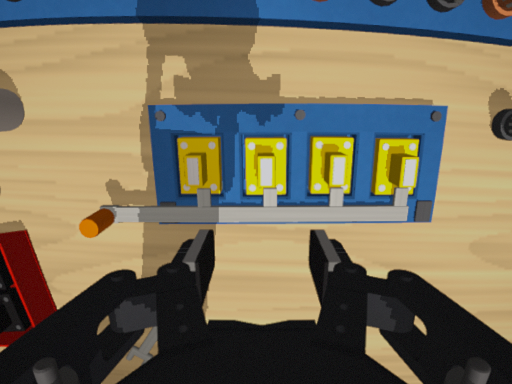

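The teeth are at columns 204, 270, 336 and 401, which matches the fully out position, and they overlap all four flush inserts. Handing in.

```bash
python3 -c "
from workcell import *
print(finish_job())"
```

```text
the job is handed in; nothing more can be done
None
```

I handed the job in at about 44 s: both worn inserts are in the red scrap bin, all four yellow inserts are pressed flush in their own pockets, and the locking slide is pulled out to its stop with its teeth over them.

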